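# Measure the free worktop in front of the dark board and lock the tape

### The job

Measure how much free worktop there is in front of the dark wooden board: take the yellow tape measure from the cork trivet, hook its end over the front edge of the worktop straight in front of the middle of that board, and draw the case back from the edge, square to it, until the back of the case meets the board. Leave the case standing on the worktop there with the blade drawn out and the end still hooked, then press the red lock button fully down so that the reading stays.

Things in the scene. Friction and masses are not known exactly. Their poses are not given: they have to be found in the camera images.
- tape: Yellow tape measure, 0.45 kg, upright on a cork trivet (100 mm across, 18 mm thick). Case 72 mm long (x), 40 thick (y, flat sides to grip), 62 tall. Origin: centre of its underside; z up, +x to its back (faces at x = -36 and +36 mm). The 20 mm wide blade leaves the front (-x) 8 mm above the underside; its hook hangs 12 mm below the underside, so carry it higher until past an edge.
- tape_hook (a point): Lower end of the inner face (towards the case) of the tape's steel hook, 22 mm wide, 3 mm thick, axes as the case. Wound in, at x = -71 mm, 12 mm below the case's underside. The case draws back up to 175 mm more; a weak spring, 0.7 N wound in to 1.1 N, pulls the blade in. Set down flat on the worktop and let go, the case stays put by friction.
- tape_lock (a joint): Red lock button on top of the tape's case, in m: 0 = up (open), about 0.0046 = fully down (brakes the blade). 20 x 20 mm, centred at x = -12 mm, y = 0 of the case; its top is 72 mm above the underside when up, 67 mm when down. Press from above with 6 to 10 N; it stays where it is left.
- dark_board: Dark brown wooden board fixed flat on the worktop, 120 mm deep (x), 160 mm wide (y), its top 32 mm above the worktop. Origin: centre, at worktop height; its front face (towards the robot) is at x = -60 mm. Turned by at most 5 degrees. A light board of the same size with a tub on it lies beside it and is not meant; either may be left or right.
- worktop_edge (a point): Point on the worktop's front edge (nearest the robot), at the height of its top. The edge runs straight along world y at this x everywhere; it is sharp, upright, 38 mm thick, with nothing below in the hook's way. x points away from the robot, square to the edge.
Not all that is in view belongs to the job. What is shaped like the tape but orange is not meant.

How it is judged:
On the way, in this order (a step that is already met when the one before it is completed fails the run):
1. the hook is down in front of the worktop's front edge (height (world z) of tape_hook below -0.004 m and x of tape_hook in the frame of worktop_edge between -0.05 and 0.003 m), for 0.1 s.
2. with the hook on the edge, the case is drawn back to the dark board, the lock still open (height (world z) of tape_hook below -0.004 m and x of tape_hook in the frame of worktop_edge between -0.01 and 0.003 m and x of tape in the frame of dark_board between -0.116 and -0.088 m and y of tape in the frame of dark_board between -0.05 and 0.05 m and value of joint tape_lock below 0.003 m), for 0.2 s.
3. the lock button is pressed down (value of joint tape_lock above 0.0035 m), for 0.1 s.
At the end, for the whole second after the job is handed in: The tape stands upright, still, on the worktop, square to the front edge within 11 degrees, hooked on the edge (within 10 mm), the back of its case within 20 mm of the dark board's front face and 50 mm of its middle, its lock button at least 3.5 mm down (height (world z) of tape_hook below -0.004 m and x of tape_hook in the frame of worktop_edge between -0.01 and 0.003 m and x of tape in the frame of dark_board between -0.116 and -0.088 m and y of tape in the frame of dark_board between -0.05 and 0.05 m and angle between the x axis of tape and the x axis of worktop_edge, either way round below 0.2 rad and height (world z) of tape below 0.006 m and angle between tape's own z axis and vertical below 0.1 rad and value of joint tape_lock above 0.0035 m and linear speed of tape below 0.01 m/s); the robot touches nothing.
It also fails if it takes over 45 s, if anything falls off the work surface, if the arm or the gripper's body presses on something with over 40 N, if the wrist force passes 120 N, or if a joint passes its speed limit or range.

### The arm

A 6-joint arm with a two-finger parallel gripper is mounted at the origin on a cart in front of the work surface, level with it; the furniture and walls round the work are solid. World frame = base frame: x ahead of the robot, y to its left, z up, the work surface at z = 0. Lengths are in m, angles in rad, forces in N, time in s.
With the tool pointing down it reaches from about 0.35 to 0.925 m from the base axis. Payload 6.4 kg.
Tool frame: the origin (TCP) lies midway between the tips of the shut fingers; the grasp point (between the pads) lies 19 mm behind it (arm.hold_point_z is the distance from the TCP to the grasp point, in m); z points along the fingers, y is the line along which they close (so a half turn about z gives the same grasp; the last joint's range is limited). The gripper opens to 94 mm and grips with 3 to 60 N. Pads are 16 mm wide; open, the fingers measure 119 mm over their backs; the gripper's body (75 mm by 177 mm) begins 78 mm behind the grasp point.
Start: joints at [0.998, 0.245, 1.558, -0, 1.339, -0.174], TCP at [0.252, 0.599, 0.205] pointing down, gripper open.
Joint ranges: [-3.13, 3.13], [-1.02, 2.26], [0.13, 2.54], [-0.95, 4.09], [0.21, 2.88], [-2.74, 2.74]. Speed limits (rad/s): [2.57, 2.57, 3.14, 3.14, 3.14, 3.14].

### API

Orientations are given as [roll, pitch, yaw] about the fixed x, y, z axes, in that order (R = Rz(yaw) Ry(pitch) Rx(roll)).
In Python, from station import status, cams, hand_in, models, arm gives the robot as it stands.
- The arm moves only by the tool play_rows, never from a script. Its argument "deltas" is one flat list of numbers, 7 for each row, row after row: the turn, a rotation vector about the tool's x, y, z in rad, then the shift along the tool's x, y, z in cm, then the opening, from -1 (shut) to 1 (fully open), so that 0 is half open. In form: [ax, ay, az, dx, dy, dz, claw, ax, ay, az, dx, dy, dz, claw, ...]. A call has 1 to 10 rows; each row is the pose to reach, as a shift and turn from the pose commanded when the call began, along the tool's axes at that moment; what a row does not reach only later rows make up. A row lasts 1/8 s, in which the tool goes at most 62.5 mm and 10.7 degrees, less where a joint would pass 70% of its speed; a pose out of reach is approached as far as the arm can. A call with a gripper value outside its range is refused whole. The fingers move at their own pace and stop on an object; "force" is the grip in N (left out, the last holds). Time passes only in rows, so rows that repeat a pose let the fingers close. It gives the time, the measured TCP pose, the force, the opening and the grip force at its end, in the units of the state.
- status.get_state(): the state, without advancing time (a new reading comes with each control period).
- cams.capture(name): name is "side" or "top"; returns the picture (400x640x3 uint8, red, green, blue); there is no depth.
- cams.get_calibration(name): a dict with "fx", "fy", "cx", "cy" (pixels), "view" (4x4, takes a point from world to camera coordinates). Camera axes: x right, y up, looking along -z (the intrinsics and any distortion apply to the point x, -y, -z); pixel columns grow to the right and rows downward; lengths in m; the calibration is good to about 2 mm. A picture is of the moment at which its call begins. get_calibration takes no time and is no camera call.
- hand_in(): hands the job in; it is judged then, once.
Trained networks look in the newest picture that a camera, given by its name, has taken for a name from the list of things; names that differ only in an ending like _2 or _b are one class to them, and where a whole thing is asked for, a point or a joint stands for the part that bears it (a point fixed in the world has none). Each returns a list of dicts, best first, with "p" (0 to 1); they miss things now and then, are a little off and sometimes report something else, mostly with a low value. They report only what shows in the picture. A call takes as long as a camera call. They do not tell look-alikes from the thing itself.
- models.silhouettes(camera, name): "mask" (400x640 bool, what is visible of it) and "at" ([column, row] in pixels, amid what is visible of it).
The state is a dict: "t": time; "qpos": joint angles; "qd": joint speeds; "joint_torque": joint torques, N m; "tool_pos": TCP position; "orientation": TCP orientation; "ft_force": force on the tool from outside, world axes, zero at the start; "wrist_torque": the same for the moment, N m; "grip_width": finger opening in m; "finger_force": force on a finger pad.
Only numpy, scipy, OpenCV 4.12 (cv2) and the standard library are available. Lean on these libraries where they do the work, as an engineer would, in place of code of your own. Each camera call takes 0.05 s, during which the arm holds its last target. There are 200 camera calls.

## Working session

There is one attempt and no reset: what is moved stays moved. The work goes in short steps, Python scripts to look and compute and a tool call to move; the robot and the scene stay as the last step left them, time stands still between calls to the robot, and variables do not carry over. Pictures are saved under pics/ and viewed, at most 10 in all, crops included, and the job is handed in when it is done.

Besides the shell and the picture viewer there is one more tool, called after "Emit:" as a command line: name --argument value ..., lists and objects as JSON in quotes. play_rows: Moves the arm, as the interface text tells. Its arguments: {"type":"object","properties":{"deltas":{"type":"array"},"force":{"type":"number"}},"required":["deltas"]}

```bash
mkdir -p pics; ls; python3 - <<'E'
from station import status,cams,models,arm
import cv2,numpy as np
for c in("top","side"):
    im=cams.capture(c); cv2.imwrite(f"pics/{c}0.png",im[...,::-1])
    k=cams.get_calibration(c); print(c,{a:(np.round(b,4).tolist() if a=="view" else b) for a,b in k.items()})
    for n in("tape","dark_board","tape_hook","tape_lock"):
        for d in models.silhouettes(c,n)[:4]:
            print(c,n,round(d["p"],2),d["at"],d["mask"].sum())
print(status.get_state(),arm.hold_point_z)
E
```

```text
pics
top {'fx': 502.6931079290691, 'fy': 502.6931079290691, 'cx': 323.05224182371785, 'cy': 194.19131811026352, 'view': [[-0.0288, -0.9995, -0.0139, 0.0529], [0.9812, -0.0309, 0.1905, -0.5415], [-0.1908, -0.0082, 0.9816, -1.4555], [0.0, 0.0, 0.0, 1.0]]}
top tape 0.85 [214.2, 190.6] 529
top tape 0.57 [262.4, 199.7] 432
top dark_board 0.97 [409.5, 151.6] 2126
top tape_hook 0.65 [262.5, 219.0] 52
top tape_lock 0.43 [259.4, 196.2] 42
side {'fx': 468.87735959638377, 'fy': 468.87735959638377, 'cx': 319.1517503567212, 'cy': 201.56399955899036, 'view': [[0.9864, -0.1632, 0.0214, -0.5276], [0.0885, 0.6352, 0.7673, -0.112], [-0.1388, -0.7549, 0.6409, -1.0988], [0.0, 0.0, 0.0, 1.0]]}
side tape 0.96 [309.2, 141.5] 460
side tape 0.82 [307.3, 161.8] 690
side dark_board 0.61 [396.8, 289.1] 3703
side tape_hook 0.49 [291.2, 169.2] 57
side tape_hook 0.38 [289.0, 144.3] 72
side tape_lock 0.49 [306.0, 150.7] 21
{'t': 0.5, 'qpos': array([ 9.97883063e-01,  2.45144816e-01,  1.55782241e+00, -1.24058214e-05,
        1.33868395e+00, -1.74126051e-01]), 'qd': array([ 0.00089432, -0.00209826, -0.00201916,  0.00135333, -0.00055463,
        0.00083801]), 'joint_torque': array([-2.22775966e-04, -4.15434122e+01, -3.14559495e+01,  6.85342262e-02,
        2.93945556e-02, -1.95861571e-05]), 'tool_pos': array([0.25240949, 0.59899137, 0.2054145 ]), 'orientation': array([-3.14153292e+00,  1.75010370e-06,  2.74280829e+00]), 'ft_force': array([ 0.63793467, -0.26750588, -0.62552892]), 'wrist_torque': array([-0.02194706, -0.00373472, -0.00339105]), 'finger_force': 0.0, 'grip_width': 0.09426574305982516} 0.0188
```

View pics/top0.png

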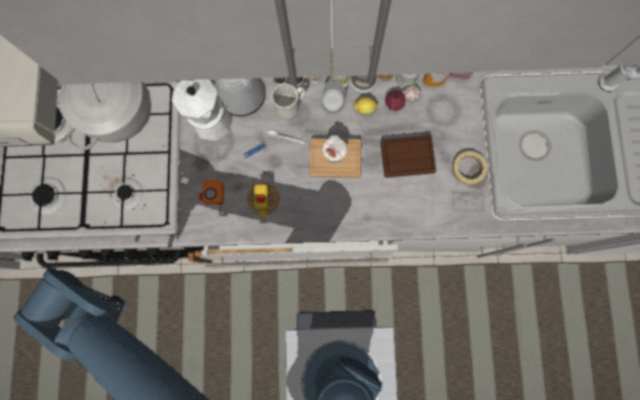

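View pics/side0.png

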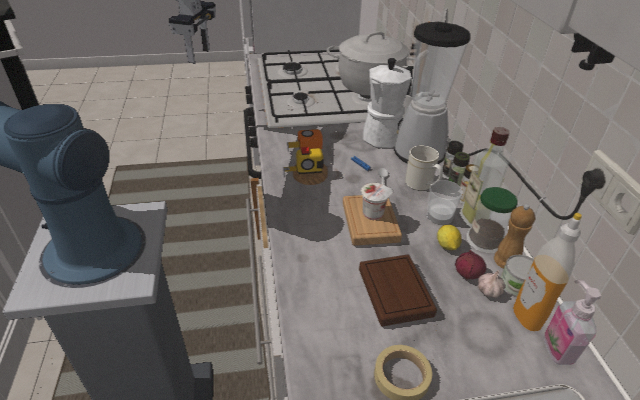

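The top view shows the yellow tape at about (262,197), with the hook toward the robot. The orange decoy is at (211,192), the dark board at (409,156), and the worktop edge near row 237. The side view agrees: yellow tape (309,162), dark board (397,289), front edge running from about (262,130) to (275,330).

```bash
cat > h.py <<'E'
import numpy as np,cv2
from station import status,cams,models
def ray(c,uv,z):
    k=cams.get_calibration(c);V=np.array(k["view"]);R,t=V[:3,:3],V[:3,3]
    d=R.T@np.array([(uv[0]-k["cx"])/k["fx"],-(uv[1]-k["cy"])/k["fy"],-1.]);o=-R.T@t
    return o+d*(z-o[2])/d[2]
def proj(c,p):
    k=cams.get_calibration(c);V=np.array(k["view"]);q=V[:3,:3]@np.array(p)+V[:3,3]
    return np.array([k["cx"]+k["fx"]*q[0]/-q[2],k["cy"]-k["fy"]*q[1]/-q[2]])
E
python3 - <<'E'
from h import *
np.set_printoptions(precision=4,suppress=True)
ims={c:cams.capture(c) for c in("top","side")}
for c in ims:
    im=ims[c];hsv=cv2.cvtColor(im,cv2.COLOR_RGB2HSV)
    y=cv2.inRange(hsv,(22,150,90),(34,255,255)).astype(bool)
    m=np.zeros_like(y);
    for d in models.silhouettes(c,"tape"):
        mm=d["mask"]; print(c,"tape yellow frac",(y&mm).sum()/mm.sum(),d["at"],cv2.minAreaRect(np.argwhere(mm)[:,::-1].astype(np.float32)))
    ys=np.argwhere((y)[130:225,240:340]) if c=="top" else np.argwhere(y[130:200,280:340])
    ys=ys[:,::-1]+((240,130) if c=="top" else (280,130))
    r=cv2.minAreaRect(ys.astype(np.float32)); print("yellow px",len(ys),r, ys.min(0),ys.max(0))
    d=models.silhouettes(c,"dark_board")[0]["mask"]
    q=cv2.boxPoints(cv2.minAreaRect(np.argwhere(d)[:,::-1].astype(np.float32)))
    print("board",[ray(c,p,.032) for p in q])
    for n in("tape_hook","tape_lock"):
        for s in models.silhouettes(c,n): print(n,s["p"],s["at"],ray(c,s["at"],.006 if n=="tape_hook" else .09))
k=cv2.resize(ims["top"][150:260,190:450],None,fx=3,fy=3,interpolation=cv2.INTER_CUBIC)
k2=cv2.resize(ims["side"][110:310,230:330],None,fx=2.6,fy=2.6,interpolation=cv2.INTER_CUBIC)
cv2.imwrite("pics/a.png",k[...,::-1]);cv2.imwrite("pics/b.png",k2[...,::-1])
for r in range(228,250,3): print(r,[ray("top",(u,r),0)[0].round(4) for u in(280,340,410)])
g=cv2.cvtColor(ims["top"],cv2.COLOR_RGB2GRAY)
print(g[228:256,[300,340,380,410,430]].T)
E
```

```text
top tape yellow frac 0.0 [214.6, 191.8] ((212.0, 197.5), (35.0, 24.0), 90.0)
top tape yellow frac 0.4851063829787234 [263.5, 201.9] ((262.0, 203.5), (39.0, 14.0), 90.0)
yellow px 236 ((261.0, 199.5), (31.0, 14.0), 90.0) [254 184] [268 215]
board [array([ 0.7146, -0.145 ,  0.032 ]), array([ 0.724 , -0.3105,  0.032 ]), array([ 0.6009, -0.3121,  0.032 ]), array([ 0.5916, -0.1491,  0.032 ])]
tape_hook 0.41 [263.1, 218.6] [0.4813 0.2232 0.006 ]
tape_lock 0.58 [259.1, 197.7] [0.5309 0.2236 0.09  ]
side tape yellow frac 0.41939890710382516 [310.5, 161.5] ((304.1148986816406, 159.93919372558594), (39.1985969543457, 28.12525177001953), 8.972626686096191)
side tape yellow frac 0.002127659574468085 [308.1, 144.2] ((305.0, 137.5), (19.0, 34.0), 90.0)
yellow px 308 ((309.33587646484375, 156.7245330810547), (28.581695556640625, 25.454214096069336), 87.51044464111328) [296 143] [322 171]
board [array([ 0.5928, -0.1604,  0.032 ]), array([ 0.7302, -0.1152,  0.032 ]), array([ 0.7223, -0.3191,  0.032 ]), array([ 0.6039, -0.3496,  0.032 ])]
tape_hook 0.57 [289.6, 166.0] [0.4913 0.2633 0.006 ]
tape_hook 
[... 500 characters left out ...]
(0.3963), np.float64(0.3908), np.float64(0.3844)]
249 [np.float64(0.3872), np.float64(0.3817), np.float64(0.3753)]
[[ 75  79  77  82  84  82  86  83  83  81  80  80  81  77  95 139 182 196
  192 188 194 196 197 189 176 165 159 160]
 [145 147 145 147 151 154 156 154 152 152 157 159 164 171 190 194 198 200
  201 201 202 198 186 169 158 160 156 158]
 [159 158 161 163 161 159 154 153 157 158 166 156 132 113 104 112 144 175
  191 198 196 189 173 161 158 158 162 161]
 [158 159 159 157 152 149 147 145 152 156 153 151 157 160 158 154 153 152
  149 148 145 145 148 159 171 176 176 173]
 [160 162 156 157 154 151 148 150 159 158 149 142 154 159 154 155 154 151
  150 146 142 141 142 153 165 170 168 161]]
```

View pics/a.png

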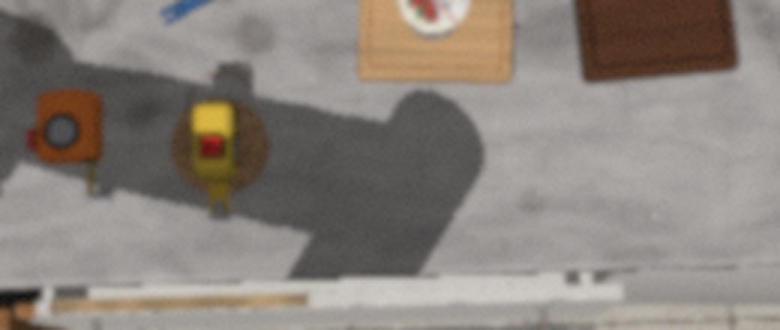

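View pics/b.png

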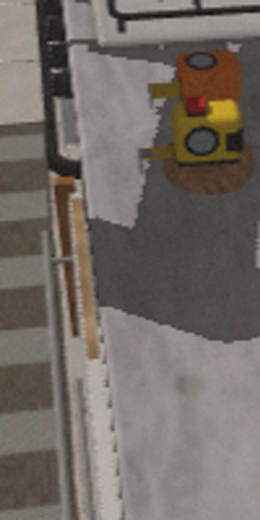

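The crops show the tape aligned with x and its hook toward the robot. The front edge in the top view runs about (287,242.6) to (330,241.7) to (450,237.7).

```bash
python3 - <<'E'
from h import *
np.set_printoptions(precision=4,suppress=True)
print("edge",[ray("top",p,0) for p in((287,242.6),(330,241.7),(450,237.7))],[ray("side",p,0) for p in((264.6,193.8),(269,244),(274,294.6))])
print("back top edge",ray("top",(261.3,183.7),.08),"hook",ray("top",(263,221.5),.03))
print("board front corners bottom",[ray("top",p,.032) for p in((190+585/3,150+80/3),(190+736/3,150+68/3))])
from scipy.optimize import minimize
obs={c:None for c in("top","side")}
for c in obs:
    cams.capture(c)
    obs[c]=max(models.silhouettes(c,"tape"),key=lambda d:cv2.inRange(cv2.cvtColor(cams.capture(c),cv2.COLOR_RGB2HSV),(22,150,90),(34,255,255)).astype(bool)[d["mask"]].mean())["mask"]
box=lambda x0,x1,y,z0,z1:np.array([[a,b,d] for a in(x0,x1) for b in(-y,y) for d in(z0,z1)])
parts=[box(-.036,.036,.02,0,.062),box(-.022,-.002,.01,.062,.072),box(-.074,-.036,.01,.007,.009),box(-.074,-.071,.011,-.012,.009)]
def cost(p):
    c_,s=np.cos(p[2]),np.sin(p[2]);e=0
    for c in obs:
        m=np.zeros((1600,2560),np.uint8)
        for b in parts:
            w=np.c_[p[0]+c_*b[:,0]-s*b[:,1],p[1]+s*b[:,0]+c_*b[:,1],b[:,2]+.018]
            q=np.array([proj(c,v) for v in w]);cv2.fillConvexPoly(m,cv2.convexHull((q*4+1.5).astype(np.int32)),1)
        m=cv2.resize(m.astype(np.float32),(640,400),interpolation=cv2.INTER_AREA);e+=abs(m-obs[c]).sum()/obs[c].sum()
    return e
r=minimize(cost,[.545,.2225,0],method="Nelder-Mead",options=dict(initial_simplex=[[.54,.22,-.05],[.555,.22,0],[.545,.23,0],[.545,.22,.1]],maxiter=80))
print(r.x,r.fun)
E
```

```text
edge [array([0.406 , 0.1514, 0.    ]), array([0.4048, 0.0201, 0.    ]), array([ 0.406 , -0.3453,  0.    ])] [array([0.4102, 0.1523, 0.    ]), array([ 0.4062, -0.0405,  0.    ]), array([ 0.4043, -0.1948,  0.    ])]
back top edge [0.5748 0.2182 0.08  ] hook [0.4689 0.2204 0.03  ]
board front corners bottom [array([ 0.5953, -0.1541,  0.032 ]), array([ 0.603 , -0.3082,  0.032 ])]Traceback (most recent call last):
  File "<stdin>", line 22, in <module>
    res = _minimize_neldermead(fun, x0, args, callback, bounds=bounds,
                               **options)
    fsim[j] = func(sim[j])
              ~~~~^^^^^^^^
    fx = function(np.copy(x), *(wrapper_args + args))
  File "<stdin>", line 19, in cost
  File "h.py", line 8, in proj
    k=cams.get_calibration(c);V=np.array(k["view"]);q=V[:3,:3]@np.array(p)+V[:3,3]
ValueError: time passes only in moves, steps and waits
```

Emit:
play_rows --deltas '[0, 0, -0.4, -41.3, -23.7, 0, 0.5, 0, 0, -0.4, -41.3, -23.7, 0, 0.5, 0, 0, -0.4, -41.3, -23.7, 0, 0.5, 0, 0, -0.4, -41.3, -23.7, 0, 0.5, 0, 0, -0.4, -41.3, -23.7, 0, 0.5, 0, 0, -0.4, -41.3, -23.7, 0, 0.5, 0, 0, -0.4, -41.3, -23.7, 0, 0.5, 0, 0, -0.4, -41.3, -23.7, 0, 0.5, 0, 0, -0.4, -41.3, -23.7, 4, 0.5, 0, 0, -0.4, -41.3, -23.7, 7, 0.5]' --force 20

```text
t: 2.65
tool_pos: [0.5412, 0.2194, 0.1343]
orientation: [-3.142, -0.0, 3.141]
ft_force: [-0.0, -0.5, 0.0]
grip_width: 0.0702
finger_force: 0.0
```

Emit:
play_rows --deltas '[0, 0, 0, 0, 0, 5, 0.5, 0, 0, 0, 0, 0, 9, 0.5, 0, 0, 0, 0, 0, 10.4, 0.5, 0, 0, 0, 0, 0, 10.4, 0.5, 0, 0, 0, 0, 0, 10.4, -1, 0, 0, 0, 0, 0, 10.4, -1, 0, 0, 0, 0, 0, 10.4, -1, 0, 0, 0, 0, 0, 10.4, -1, 0, 0, 0, 0, 0, 10.4, -1]' --force 25

```text
t: 3.78
tool_pos: [0.5415, 0.2204, 0.0323]
orientation: [3.141, 0.001, -3.14]
ft_force: [-0.8, -0.6, 4.4]
grip_width: 0.0403
finger_force: 24.9
```

Emit:
play_rows --deltas '[0, 0, 0, 0, 0, -3, -1, 0, 0, 0, 2, -2, -5, -1, 0, 0, 0, 8.6, -8, -5, -1, 0, 0, 0, 8.6, -14, -5, -1, 0, 0, 0, 8.6, -20, -5, -1, 0, 0, 0, 8.6, -26, -5, -1, 0, 0, 0, 8.6, -32, -5, -1, 0, 0, 0, 8.6, -38, -5, -1, 0, 0, 0, 8.6, -43, -5, -1, 0, 0, 0, 8.6, -45.1, -5, -1]'

```text
t: 5.03
tool_pos: [0.4544, -0.2331, 0.0804]
orientation: [3.141, -0.001, 3.139]
ft_force: [0.4, 0.7, -4.6]
grip_width: 0.0402
finger_force: 24.9
```

```bash
python3 - <<'E'
from h import *
np.set_printoptions(precision=4,suppress=True)
s=status.get_state();print(s["tool_pos"],s["orientation"],s["ft_force"],s["wrist_torque"])
a=cams.capture("side");print([(d["p"],d["at"]) for d in models.silhouettes("side","tape_hook")])
b=cams.capture("top");print([(d["p"],d["at"]) for d in models.silhouettes("top","tape_hook")])
x,y,z=s["tool_pos"]
for c in("top","side"): print(c,"hook pred",proj(c,(x-.071,y,z-.0143-.012)))
def crop(im,u,v): return cv2.resize(im[v-50:v+50,u-60:u+60],None,fx=4,fy=4,interpolation=cv2.INTER_CUBIC)
pt=proj("side",(x-.03,y,z)).astype(int);cv2.imwrite("pics/c.png",crop(a,*pt)[...,::-1]);print(pt)
E
```

```text
[ 0.4544 -0.2331  0.0804] [ 3.1407 -0.0014  3.1394] [ 0.4099  0.7009 -4.555 ] [ 0.0799 -0.0667 -0.0363]
[(0.74, [272.0, 284.3])]
[]
top hook pred [416.5821 244.5895]
side hook pred [264.2451 293.5441]
[284 282]
```

View pics/c.png

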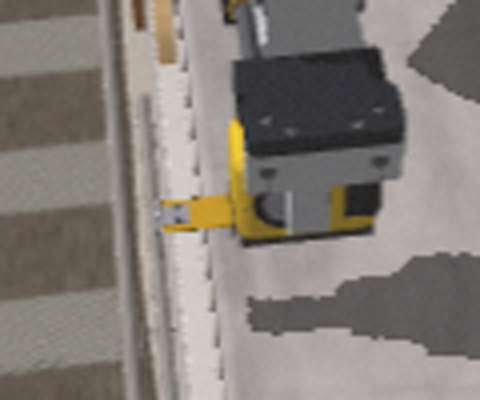

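The side crop shows the tape held level. The hook end is at about image (263–270, 285), and the lower near case corners are at about (284.8,292.8) and (317.8,290.8).

```bash
python3 - <<'E'
from h import *
np.set_printoptions(precision=4,suppress=True)
print([ray("side",p,.066) for p in((284.8,292.8),(317.8,290.8))], [ray("side",p,.074) for p in((262.8,285.3),(270,285.3))])
E
```

```text
[array([ 0.4236, -0.2469,  0.066 ]), array([ 0.4891, -0.2515,  0.066 ])] [array([ 0.382 , -0.2283,  0.074 ]), array([ 0.3961, -0.2304,  0.074 ])]
```

Emit:
play_rows --deltas '[0, 0, 0, 0, 0, 3, -1, 0, 0, 0, 0, 0, 5, -1, 0, 0, 0, 0, 0, 6, -1, 0, 0, 0, 0, 0, 6.3, -1, 0, 0, 0, 0, 0, 6.5, -1, 0, 0, 0, 0, 0, 6.5, -1, 0, 0, 0, 0, 0, 6.5, -1]'

```text
t: 6.1
tool_pos: [0.4559, -0.2312, 0.017]
orientation: [-3.141, 0.001, -3.14]
ft_force: [0.2, -0.1, -5.1]
grip_width: 0.0399
finger_force: 24.9
```

Emit:
play_rows --deltas '[0, 0, 0, 0, 0, 0.1, -1, 0, 0, 0, 0, 0, 0.15, -1, 0, 0, 0, 0, 0, 0.15, -1]'

```text
t: 6.48
tool_pos: [0.4554, -0.2309, 0.0149]
orientation: [3.141, -0.0, -3.14]
ft_force: [-0.5, -0.5, -4.9]
grip_width: 0.0402
finger_force: 24.9
```

Emit:
play_rows --deltas '[0, 0, 0, 0, 0, 0.1, -1, 0, 0, 0, 0, 0, 0.1, -1, 0, 0, 0, 0, 0, 0.1, -1]'

```text
t: 6.85
tool_pos: [0.4556, -0.231, 0.0143]
orientation: [-3.142, -0.0, -3.14]
ft_force: [-1.9, 0.6, 1.3]
grip_width: 0.0404
finger_force: 24.9
```

Emit:
play_rows --deltas '[0, 0, 0, -1.5, 0, 0, -1, 0, 0, 0, -3, 0, 0, -1, 0, 0, 0, -4.5, 0, 0, -1, 0, 0, 0, -6, 0, 0, -1, 0, 0, 0, -7.5, 0, 0, -1, 0, 0, 0, -9, 0, 0, -1, 0, 0, 0, -9.7, 0, 0, -1, 0, 0, 0, -9.7, 0, 0, -1, 0, 0, 0, -9.7, 0, 0, -1]'

```text
t: 7.98
tool_pos: [0.5535, -0.231, 0.0142]
orientation: [-3.141, 0.002, -3.14]
ft_force: [0.9, -0.7, -1.5]
grip_width: 0.04
finger_force: 25.0
```

```bash
python3 - <<'E'
from h import *
s=status.get_state();print(s["tool_pos"],s["ft_force"])
a=cams.capture("side");print([(d["p"],d["at"]) for d in models.silhouettes("side","tape_hook")])
x,y,z=s["tool_pos"];u,v=proj("side",(x-.03,y,z)).astype(int)
cv2.imwrite("pics/d.png",cv2.resize(a[v-50:v+50,u-65:u+65],None,fx=5,fy=5,interpolation=cv2.INTER_CUBIC)[...,::-1]);print(u,v,proj("side",(.405,y,0)),proj("side",(.6,y,.032)))
E
```

```text
[ 0.55350094 -0.23099071  0.01418195] [ 0.93644232 -0.72014982 -1.50190532]
[(0.63, [297.2, 301.9])]
331 297 [275.91198751 308.1412475 ] [367.88355361 287.57750843]
```

View pics/d.png

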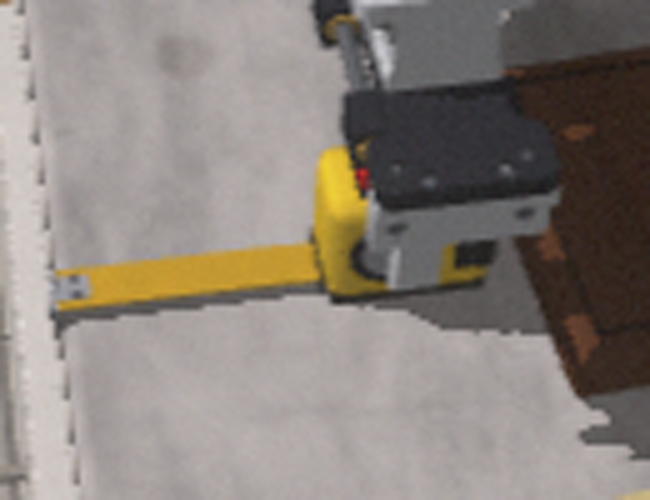

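The side crop shows the blade drawn out with its hook at the edge (crop (65,290)). A small gap remains between the case and the board.

Emit:
play_rows --deltas '[0, 0, 0, -0.3, 0, 0, -1, 0, 0, 0, -0.5, 0, 0, -1, 0, 0, 0, -0.6, 0, 0, -1, 0, 0, 0, -0.6, 0, 0, -1]'

```text
t: 8.57
tool_pos: [0.5567, -0.2308, 0.0143]
orientation: [3.141, -0.005, -3.14]
ft_force: [-8.1, -0.9, 7.3]
grip_width: 0.0402
finger_force: 25.0
```

Emit:
play_rows --deltas '[0, 0, 0, -0.1, 0, 0, -1, 0, 0, 0, -0.2, 0, 0, -1, 0, 0, 0, -0.2, 0, 0, -1]'

```text
t: 8.95
tool_pos: [0.5587, -0.2309, 0.0143]
orientation: [3.141, -0.005, -3.14]
ft_force: [-8.4, 0.1, 7.1]
grip_width: 0.0403
finger_force: 25.0
```

```bash
python3 - <<'E'
from h import *
a=cams.capture("side");u,v=331,297
cv2.imwrite("pics/e.png",cv2.resize(a[v-50:v+50,u-65:u+65],None,fx=5,fy=5,interpolation=cv2.INTER_CUBIC)[...,::-1])
E
```

```text
(no output)
```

View pics/e.png

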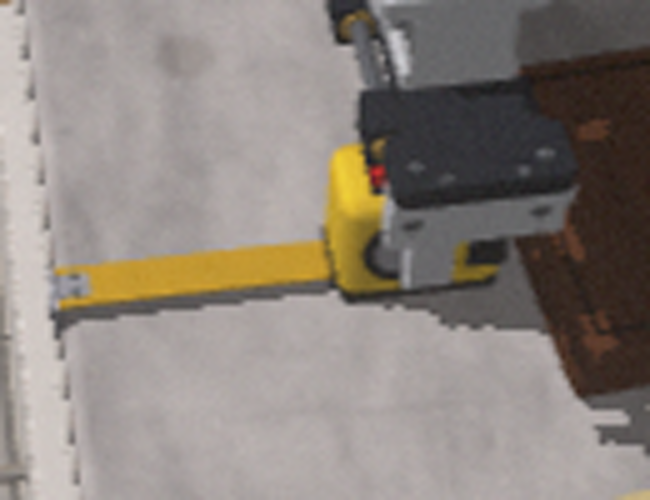

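The side crop shows the case nearly at the board, with its back lower corner at about crop (497,278). The hook is still on the edge.

```bash
python3 - <<'E'
from h import *
np.set_printoptions(precision=4,suppress=True)
f=lambda p,z:ray("side",(266+p[0]/5,247+p[1]/5),z)
print("case back",f((497,280),0),"front",f((345,297),0),f((57,318),0))
for p in((515,235),(580,395),(600,395)): print("board",f(p,0),f(p,.032))
s=status.get_state();print(s["tool_pos"],s["ft_force"])
E
```

```text
case back [ 0.5939 -0.2455  0.    ] front [ 0.5282 -0.2448  0.    ] [ 0.4075 -0.2377  0.    ]
board [ 0.6073 -0.2232  0.    ] [ 0.5982 -0.248   0.032 ]
board [ 0.6135 -0.307   0.    ] [ 0.6041 -0.3284  0.032 ]
board [ 0.6216 -0.3082  0.    ] [ 0.6118 -0.3296  0.032 ]
[ 0.5587 -0.2308  0.0143] [-8.7166 -0.9921  6.5954]
```

Emit:
play_rows --deltas '[0, 0, 0, -0.1, 0, -0.08, -1, 0, 0, 0, -0.3, 0, -0.08, -1, 0, 0, 0, -0.4, 0, -0.08, -1, 0, 0, 0, -0.4, 0, -0.08, -1]'

```text
t: 9.5
tool_pos: [0.5644, -0.2304, 0.0143]
orientation: [3.141, -0.0, -3.14]
ft_force: [-2.6, -0.5, -3.4]
grip_width: 0.04
finger_force: 25.0
```

Emit:
play_rows --deltas '[0, 0, 0, -0.1, 0, 0, -1, 0, 0, 0, -0.2, 0, 0, -1, 0, 0, 0, -0.2, 0, 0, -1]'

```text
t: 9.88
tool_pos: [0.565, -0.2305, 0.0144]
orientation: [3.141, -0.004, -3.14]
ft_force: [-8.1, 0.1, 1.3]
grip_width: 0.0401
finger_force: 25.0
```

Emit:
play_rows --deltas '[0, 0, 0, -0.1, 0, -0.03, -1, 0, 0, 0, -0.2, 0, -0.03, -1, 0, 0, 0, -0.2, 0, -0.03, -1]'

```text
t: 10.25
tool_pos: [0.5652, -0.2305, 0.0145]
orientation: [3.14, -0.009, -3.139]
ft_force: [-14.8, -0.1, 4.1]
grip_width: 0.0397
finger_force: 25.0
```

Emit:
play_rows --deltas '[0, 0, 0, 0.2, 0, 0, -1, 0, 0, 0, 0.3, 0, 0, -1, 0, 0, 0, 0.3, 0, 0, -1]'

```text
t: 10.62
tool_pos: [0.565, -0.2305, 0.0145]
orientation: [3.141, -0.001, -3.14]
ft_force: [-3.1, 0.0, -6.3]
grip_width: 0.0401
finger_force: 25.0
```

Emit:
play_rows --deltas '[0, 0, 0, 0, 0, 0.08, -1, 0, 0, 0, 0, 0, 0.1, -1, 0, 0, 0, 0, 0, 0.1, -1]'

```text
t: 11.0
tool_pos: [0.5651, -0.2305, 0.0143]
orientation: [3.141, -0.002, -3.14]
ft_force: [-6.7, -0.1, -0.5]
grip_width: 0.0399
finger_force: 25.0
```

Resting on the worktop with its back against the board; release, rise, shut the fingers.

Emit:
play_rows --deltas '[0, 0, 0, 0, 0, 0, 0.3, 0, 0, 0, 0, 0, 0, 0.3, 0, 0, 0, 0, 0, 0, 0.3, 0, 0, 0, 0, 0, -4, 0.3, 0, 0, 0, 0, 0, -9, 0.3, 0, 0, 0, 1.2, 0, -10, -1, 0, 0, 0, 1.2, 0, -10, -1, 0, 0, 0, 1.2, 0, -10, -1, 0, 0, 0, 1.2, 0, -10, -1]'

```text
t: 12.12
tool_pos: [0.5527, -0.2302, 0.1122]
orientation: [3.14, -0.002, -3.14]
ft_force: [-1.0, 0.8, -0.1]
grip_width: 0.0245
finger_force: 0.0
```

```bash
python3 - <<'E'
from h import *
np.set_printoptions(precision=4,suppress=True)
s=status.get_state();print(s["tool_pos"],s["ft_force"],s["grip_width"])
a=cams.capture("side");
for n,z in(("tape_hook",.008),("tape_lock",.072)): print([(d["p"],d["at"],ray("side",d["at"],z)) for d in models.silhouettes("side",n)])
u,v=331,287
cv2.imwrite("pics/f.png",cv2.resize(a[v-60:v+60,u-75:u+75],None,fx=5,fy=5,interpolation=cv2.INTER_CUBIC)[...,::-1])
x,y,z=s["tool_pos"];print(proj("side",(x,y,z)),proj("side",(x,y,.072)))
E
```

```text
[ 0.5527 -0.2302  0.1122] [-0.9952  0.8262 -0.1432] 0.02449031888973422
[(0.77, [300.3, 301.3], array([ 0.457 , -0.2271,  0.008 ]))]
[(0.65, [347.9, 278.0], array([ 0.5541, -0.2326,  0.072 ]))]
[348.167  263.6974] [346.9624 277.1684]
```

View pics/f.png

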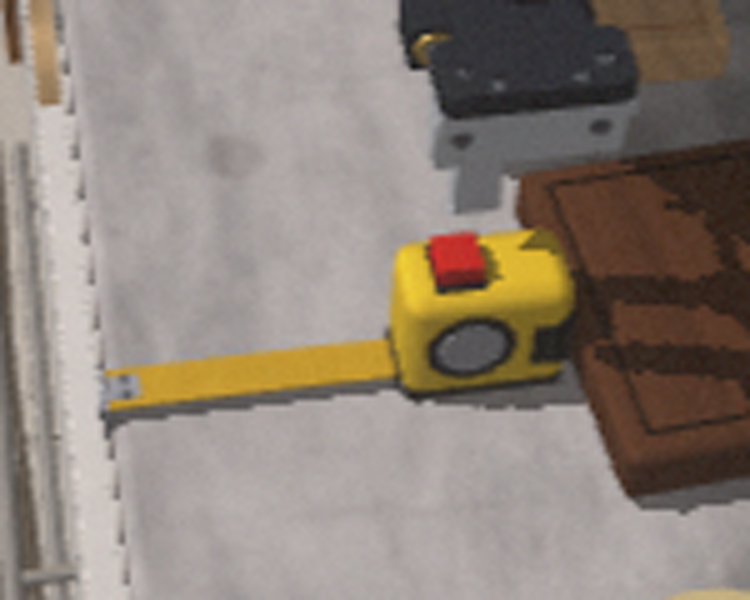

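The tape stands against the board, hooked at the edge, and the red button at image (348,278) lies under the fingers.

Emit:
play_rows --deltas '[0, 0, 0, 0, -0.1, 0, -1, 0, 0, 0, 0, -0.1, 2, -1, 0, 0, 0, 0, -0.1, 3.2, -1, 0, 0, 0, 0, -0.1, 3.6, -1, 0, 0, 0, 0, -0.1, 3.8, -1, 0, 0, 0, 0, -0.1, 3.8, -1, 0, 0, 0, 0, -0.1, 3.8, -1]'

```text
t: 13.15
tool_pos: [0.5539, -0.232, 0.0766]
orientation: [-3.141, 0.001, -3.14]
ft_force: [-0.4, -0.2, 0.2]
grip_width: 0.0006
finger_force: 0.0
```

Emit:
play_rows --deltas '[0, 0, 0, 0, 0, 0.1, -1, 0, 0, 0, 0, 0, 0.2, -1, 0, 0, 0, 0, 0, 0.3, -1, 0, 0, 0, 0, 0, 0.3, -1]'

```text
t: 13.65
tool_pos: [0.5534, -0.2317, 0.0729]
orientation: [3.141, -0.0, -3.14]
ft_force: [0.0, -0.3, 0.8]
grip_width: 0.0004
finger_force: 0.0
```

Emit:
play_rows --deltas '[0, 0, 0, 0, 0, 0.1, -1, 0, 0, 0, 0, 0, 0.2, -1, 0, 0, 0, 0, 0, 0.3, -1, 0, 0, 0, 0, 0, 0.3, -1]'

```text
t: 14.15
tool_pos: [0.5536, -0.2318, 0.0702]
orientation: [-3.141, 0.0, -3.14]
ft_force: [-0.7, -0.1, 2.4]
grip_width: 0.0007
finger_force: 1.5
```

Emit:
play_rows --deltas '[0, 0, 0, 0, 0, 0.1, -1, 0, 0, 0, 0, 0, 0.2, -1, 0, 0, 0, 0, 0, 0.2, -1]'

```text
t: 14.52
tool_pos: [0.5536, -0.2318, 0.0679]
orientation: [-3.141, 0.0, -3.14]
ft_force: [0.2, 0.1, 2.3]
grip_width: 0.0004
finger_force: 1.1
```

Emit:
play_rows --deltas '[0, 0, 0, 0, 0, 0.1, -1, 0, 0, 0, 0, 0, 0.15, -1, 0, 0, 0, 0, 0, 0.15, -1]'

```text
t: 14.9
tool_pos: [0.5537, -0.2319, 0.0675]
orientation: [-3.141, 0.0, -3.14]
ft_force: [-3.2, 0.9, 6.9]
grip_width: 0.0005
finger_force: 3.9
```

Emit:
play_rows --deltas '[0, 0, 0, 0, 0, 0.05, -1, 0, 0, 0, 0, 0, 0.05, -1, 0, 0, 0, 0, 0, 0.05, -1]'

```text
t: 15.28
tool_pos: [0.5538, -0.2319, 0.0674]
orientation: [-3.141, 0.0, -3.14]
ft_force: [-2.9, 1.1, 9.3]
grip_width: 0.0002
finger_force: 5.0
```

Fully down at 9 N. Retreat straight up and check.

Emit:
play_rows --deltas '[0, 0, 0, 0, 0, -1, -1, 0, 0, 0, 0, 0, -4, -1, 0, 0, 0, 0, 0, -10, -1, 0, 0, 0, 0, 0, -12, -1, 0, 0, 0, 0, 0, -12, -1, 0, 0, 0, 0, 0, -12, -1]'

```text
t: 16.02
tool_pos: [0.5523, -0.231, 0.1835]
orientation: [3.139, -0.003, -3.14]
ft_force: [-0.2, -0.3, -0.8]
grip_width: 0.0007
finger_force: 0.0
```

```bash
python3 - <<'E'
from h import *
a=cams.capture("side");u,v=331,287
cv2.imwrite("pics/g.png",cv2.resize(a[v-60:v+60,u-75:u+75],None,fx=5,fy=5,interpolation=cv2.INTER_CUBIC)[...,::-1])
print(status.get_state()["tool_pos"])
E
```

```text
[ 0.55224541 -0.23094578  0.18326769]
```

View pics/g.png

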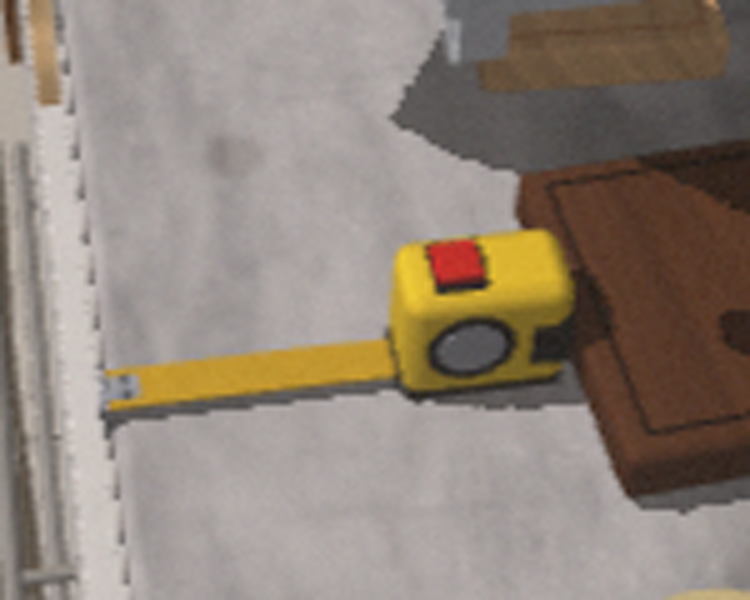

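The button is down (red patch at crop (457,262), lower than before), the case is in place against the board, and the hook is on the edge.

```bash
python3 -c "
from station import hand_in
print(hand_in())"
```

```text
the job is handed in; nothing more can be done
None
```

I handed the job in: the yellow tape stands with the back of its case against the dark board and its end hooked on the worktop edge, and the lock was pressed down with about 9 N; the hand-in returned no verdict.

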